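Hang the hygrometer on its sprung stud and tug-test it

TASK

Hang the dial hygrometer back on the brass-headed stud of the tool board: press the keyhole in its back onto the stud, against the spring collar, and draw it straight down until it is fully home. Before letting go, keep a gentle downward tug of about 10 N on it for a second to make sure it is held, then let go and leave it hanging upright, without straining the stud or disturbing the other things.

Things in the scene. Friction and masses are not known exactly. Their poses are not given: they have to be found in the camera images.
- hygrometer: Loose dial hygrometer: white case, round dial in front, 28 deep (x) x 54 wide (y) x 92 high (z) mm, about 0.15 kg, standing on the table. Origin at the centre of its underside; z up, -x out of the dial, +x out of its back. Its flat sides (y, 54 mm apart) are good to grip, best in their upper 40 mm, level with the slot. The back is a 3.5 mm steel plate (x = 10.5 to 14 mm) with the keyhole.
- keyhole_opening (a point): Centre of the wide part of the keyhole, 18 x 18 mm, on the outer face of the back plate: at x = 14, y = 0, z = 50 mm of the hygrometer; axes as the hygrometer's. Behind the plate is a cavity 11.5 mm deep. Above, the opening funnels into a slot 8 mm wide, closed by a brass saddle that an adjusting screw has set: fully home, the axis of the neck bears on it 62 to 76 mm above the underside, differently each time and not measured: feel for it.
- tool_board: Plywood tool board fixed to the table, 190 wide (y) x 216 high x 12 mm thick, on feet reaching 49 mm forward. Origin at the centre of its underside; its front looks to its -x, with the stud on the left (y = +36 mm), 190 mm up, and a magnet strip with scalpel and tweezers (up to 16 mm proud) on the right. Two rubber bumpers, 10 mm proud, sit 40 mm below the stud. Room for a gripper above the board.
- stud_seat (a point): Point on the stud's axis at the rear face of its brass head, 16 mm in front of the board's front; axes as tool_board's, the stud points along -x. From here the head (13 mm diameter, 5 mm thick, bevelled) goes forward and the neck back. Once hooked, the inner face of the keyhole plate (hygrometer x = 10.5 mm) lies at this point or closer to the board.
- stud_neck: Steel neck of the stud, 5 mm diameter, 16 mm long, fixed to tool_board; origin at its root on the board's front, axes as tool_board's. Fully home, the saddle in the keyhole slot rests on it from above. More than 14 N on it would strain it.
- collar (a joint): Black spring collar, 25 mm diameter, on the neck: 0 = out, its face 1.5 mm behind the head; grows toward the board to 0.007 m. It moves from 1.5 N, 0.6 N more per mm. The 3.5 mm plate must push it in by over 2 mm (about 3 N; the bumpers stop it at 4.5 mm) to pass behind the head. There the plate is pinched: the hygrometer slides down with a drag of 2 to 4 N and may stay hung halfway if let go.
- paste_jar: White jar with red lid, 66 mm diameter, 67 mm high, loose bystander; origin at the centre of its underside.
- dropper_bottle: Brown dropper bottle, 33 mm diameter, 102 mm high, loose bystander; origin at the centre of its underside.
- thread_spool: Wooden spool of thread, 31 mm diameter, 40 mm high, loose bystander; origin at the centre of its underside.
There are look-alikes about, which are no part of the job. Of the things like the hygrometer, leave any that is turquoise; of the rest the larger one is meant.

How it is judged:
By the outcome, as a careful person would: the job done as asked, in the order asked, and still so for the second after the job is handed in, with the robot touching nothing.
It also fails if it takes over 72 s, if anything falls off the work surface, if the arm or the gripper's body presses on something with over 40 N, if the wrist force passes 120 N, or if a joint passes its speed limit or range.

ROBOT

A 6-joint arm with a two-finger parallel gripper is mounted at the origin on a cart in front of the work surface, level with it; the furniture and walls round the work are solid. World frame = base frame: x ahead of the robot, y to its left, z up, the work surface at z = 0. Lengths are in m, angles in degrees, forces in N, time in s.
With the tool pointing down it reaches from about 0.35 to 0.875 m from the base axis. Payload 4.2 kg.
Tool frame: the origin (TCP) lies midway between the tips of the shut fingers; the grasp point (between the pads) lies 19 mm behind it; z points along the fingers, y is the line along which they close (so a half turn about z gives the same grasp; the last joint's range is limited). The gripper opens to 87 mm and grips with 3 to 60 N. Pads are 19 mm wide; open, the fingers measure 117 mm over their backs; the gripper's body (75 mm by 190 mm) begins 51 mm behind the grasp point.
Start: joints at [-56.746, 22.042, 0.453, 0, -68.411, -14.817], TCP at [0.198, -0.593, 0.223] pointing down, gripper open.
Joint ranges: [-179.83, 179.83], [-69.29, 118.12], [-61.27, 80.66], [-181.25, 117.63], [-171.15, -9.14], [-177.46, 177.46]. Speed limits (degrees/s): [159.86, 159.86, 180, 180, 180, 180].

INTERFACE

Orientations are given as a 3x3 rotation matrix whose columns are the frame's x, y, z axes.
In Python, from station import r, cams gives the robot as it stands.
- The arm moves only by the tool play_rows, never from a script. Its argument "commands" is text: rows parted by semicolons, each of 6 numbers parted by spaces: the shift along the world's x, y, z normalised to -1 to 1, where 1 is 30 mm, then the turn, a rotation vector about the world's x, y, z normalised to -1 to 1, where 1 is 0.15 rad. A call has 1 to 20 rows; each row shifts and turns the commanded pose from where the row before left it; what a row does not reach is not made up. A row lasts 1/10 s, in which the tool goes at most 50 mm and 8.59 degrees, less where a joint would pass 70% of its speed; a pose out of reach is approached as far as the arm can. A call with a number of a shift or a turn outside -1 to 1 is refused whole. A call with a gripper value outside its range is refused whole. "grip" is the finger opening in mm, from 0 to 87, set as the call begins (left out, the last holds). The fingers move at their own pace and stop on an object; the grip force is fixed at half the most. Time passes only in rows, so rows that do not move let the fingers close. It gives the time, the measured TCP pose, the force, the opening and the grip force at its end, in the units of the state.
- r.sense(): the state, without advancing time (a new reading comes with each control period).
- cams.capture(name): name is "side" or "top" or "wrist"; returns (picture, depth): 420x560x3 uint8, blue, green, red; 420x560 float32, m along the optical axis (not along the pixel's ray), 0 where there is no reading.
- cams.camera_info(name): a dict with "mtx" (3x3 intrinsics, pixels), "k1" (the pictures are not rectified: a ray, as slopes to the right and down, at radius r is drawn at 1 + k1 r^2 times it, then the intrinsics apply), "R" (3x3) and "t" (3): a world point X has camera coordinates R X + t. Camera axes: x right, y down, z forward; pixel columns grow to the right and rows downward; lengths in m; the calibration is good to about 2 mm. A picture is of the moment at which its call begins: read the wrist's pose just before it. camera_info takes no time and is no camera call; for the wrist camera it gives the pose at the moment of the call.
- r.finish_job(): hands the job in; it is judged then, once.
The state is a dict: "time_s": time; "joints": joint angles; "joint_velocities": joint speeds; "effort": joint torques, N m; "tcp_pos": TCP position; "ee_rot": TCP orientation; "wrist_force": force on the tool from outside, world axes, zero at the start; "moment": the same for the moment, N m; "gripper_width": opening from 0.0 (shut) to 1.0 (fully open); "gripper_force": force on a finger pad.
Only numpy, scipy, OpenCV 4.12 (cv2) and the standard library are available. Lean on these libraries where they do the work, as an engineer would, in place of code of your own. Each camera call takes 0.05 s, during which the arm holds its last target. There are 200 camera calls.

## Working session

There is one attempt and no reset: what is moved stays moved. The work goes in short steps, Python scripts to look and compute and a tool call to move; the robot and the scene stay as the last step left them, time stands still between calls to the robot, and variables do not carry over. Pictures are saved under pics/ and viewed, at most 10 in all, crops included, and the job is handed in when it is done.

Besides the shell and the picture viewer there is one more tool, called after "Request:" by a JSON object that holds its "api" and its "payload". play_rows: Moves the arm, as the interface text tells. Scaled input: -1 to 1 covers 30 mm each way for a shift and 0.15 rad each way for a turn. Its arguments: {"type":"object","properties":{"commands":{"type":"string"},"grip":{"type":"number"}},"required":["commands"]}

```bash
mkdir -p pics
cat > h.py <<'E'
import numpy as np, cv2
from station import r, cams
def shot(n):
    i=cams.camera_info(n); p,d=cams.capture(n); return p,d,i
def world(i,d,u,v,w=2,z=None):
    K=np.array(i["mtx"],float); R=np.array(i["R"]); t=np.array(i["t"])
    a=cv2.undistortPoints(np.array([[[u,v]]],float),K,np.array([i["k1"],0,0,0.]))[0,0]
    ray=np.array([a[0],a[1],1])
    if z is None:
        q=d[int(v)-w:int(v)+w+1,int(u)-w:int(u)+w+1]; q=q[q>0]; s=np.median(q)
    else:
        c=-R.T@t; s=(z-c[2])/(R.T@ray)[2]
    return R.T@(ray*s-t)
E
python3 - <<'E'
from h import *
for n in("side","top"):
    p,d,i=shot(n); cv2.imwrite(f"pics/{n}0.png",p); np.savez(f"{n}0.npz",p=p,d=d,**i)
    print(n,i,(-np.array(i["R"]).T@i["t"]).round(3))
s=r.sense();print(s["time_s"],s["tcp_pos"],s["ee_rot"],s["wrist_force"],s["gripper_width"])
E
```

```text
side {'mtx': array([[393.19037155,   0.        , 279.97860795],
       [  0.        , 393.19037155, 210.71565542],
       [  0.        ,   0.        ,   1.        ]]), 'k1': -0.02324829380039873, 'R': array([[-0.95431761, -0.29822716, -0.01839739],
       [-0.12554761,  0.4560984 , -0.88102897],
       [ 0.27113779, -0.83847171, -0.47270444]]), 't': array([0.48001122, 0.16361902, 0.83412211])} [0.252 0.768 0.547]
top {'mtx': array([[486.52947331,   0.        , 274.19633585],
       [  0.        , 486.52947331, 201.63604835],
       [  0.        ,   0.        ,   1.        ]]), 'k1': -0.030128380123309283, 'R': array([[-0.0133802 , -0.99982353, -0.013186  ],
       [-0.99633163,  0.01444588, -0.08434807],
       [ 0.08452366,  0.01200904, -0.9963491 ]]), 't': array([0.01333292, 0.530466  , 1.44490125])} [ 0.407 -0.012  1.485]
0.1 [ 0.19750341 -0.59240509  0.22157141] [[-9.48717981e-01 -3.16122885e-01 -7.17452282e-04]
 [-3.16123684e-01  9.48716196e-01  1.84270542e-03]
 [ 9.81372463e-05  1.97501143e-03 -9.99998045e-01]] [-0.28638515 -0.66124279 -0.37054139] 1.0000502076776288
```

View pics/side0.png

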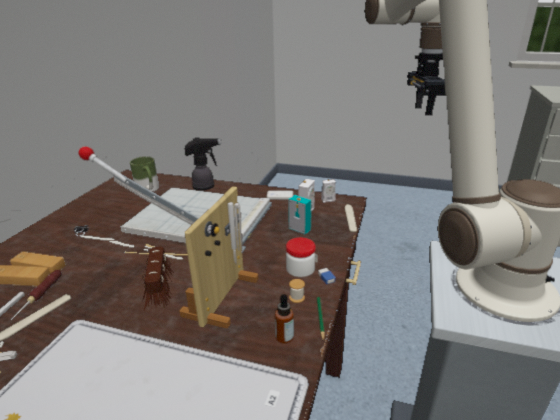

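View pics/top0.png

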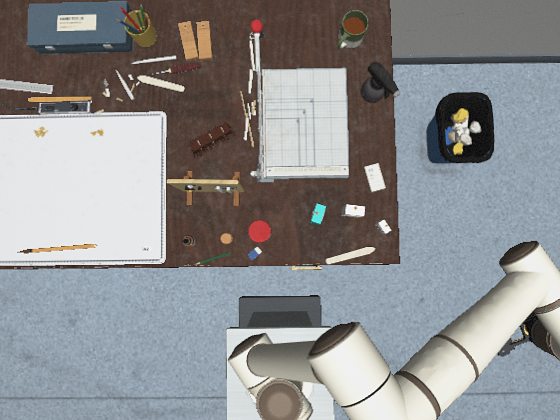

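Side view candidates: turquoise (300,212), larger white (307,193), smaller white (329,190). In the top view they are at (318,213), (354,211) and (384,227). The larger white one fits, so I'll confirm it in an enlarged crop and measure.

Run:
```python
from h import *
s=np.load("side0.npz"); t=np.load("top0.npz")
a=cv2.resize(s["p"][165:245,270:360],None,fx=4.4,fy=4.4,interpolation=cv2.INTER_CUBIC)
b=cv2.resize(t["p"][185:251,300:400],None,fx=4.3,fy=4.3,interpolation=cv2.INTER_CUBIC)
c=cv2.resize(s["p"][180:330,170:270],None,fx=4,fy=4,interpolation=cv2.INTER_CUBIC)
im=np.zeros((600,800,3),np.uint8)
im[:a.shape[0],:a.shape[1]]=a[:, :400]; im[352:352+248,:400]=b[:248,:400]; im[:,400:]=c
cv2.imwrite("pics/crop1.png",im)
for u,v in[(318,213),(354,211),(384,227)]: print(u,v,world(t,t["d"],u,v,1).round(3))
```

```text
318 213 [ 0.49  -0.12   0.092]
354 211 [ 0.494 -0.223  0.092]
384 227 [ 0.448 -0.313  0.064]
```

View pics/crop1.png

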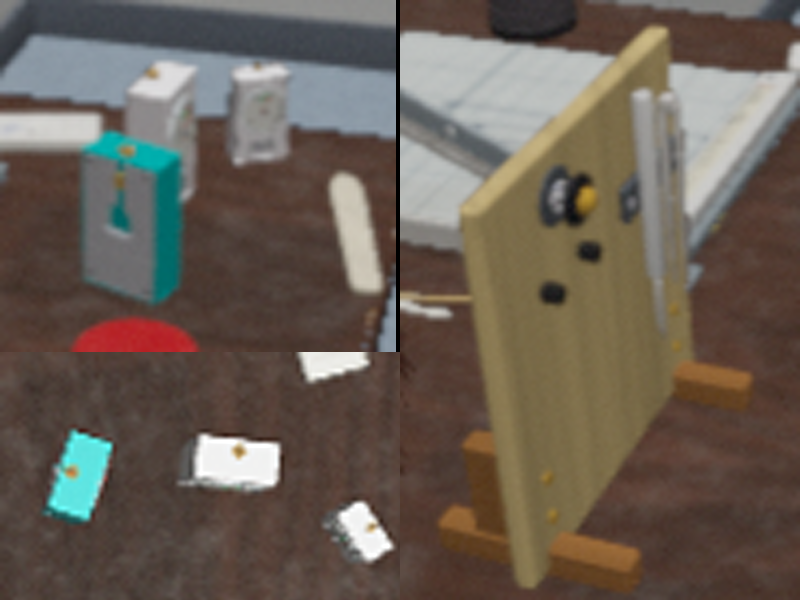

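The target is the larger white one (354,211 in the top view, 92 mm high). Its screw is on the far (+x) side, so its back faces the board side. Now I'll measure its outline and the board.

Run:
```python
from h import *
t=np.load("top0.npz"); s=np.load("side0.npz")
def cloud(c):
    d=c["d"]; v,u=np.mgrid[0:420,0:560]; uv=np.stack([u,v],-1).reshape(-1,1,2).astype(float)
    a=cv2.undistortPoints(uv,c["mtx"],np.array([c["k1"],0,0,0.]))[:,0]
    X=np.c_[a,np.ones(len(a))]*d.reshape(-1,1)
    return ((X-c["t"])@c["R"]).reshape(420,560,3)
T=cloud(t); S=cloud(s)
def rect(m):
    P=T[m][:,:2].astype(np.float32)*1000; q=cv2.minAreaRect(P); print(len(P),q,P.mean(0).round(1),T[m][:,2].mean().round(4))
m=np.zeros((420,560),bool); m[195:225,335:372]=1
rect(m&(abs(T[...,2]-.092)<.006))
m[:]=0; m[165:200,150:260]=1
rect(m&(abs(T[...,2]-.216)<.006))
# board front plane from side
m[:]=0; m[185:310,195:245]=1
P=S[m&(S[...,2]>.04)&(S[...,2]<.21)]
P=P[(P[:,0]>.4)&(P[:,0]<.8)]
rng=np.random.default_rng(0);best=None
for _ in range(500):
    a=P[rng.choice(len(P),3,0)];n=np.cross(a[1]-a[0],a[2]-a[0]);n/=np.linalg.norm(n)+1e-12
    k=abs((P-a[0])@n)<.0015
    if best is None or k.sum()>best.sum():best=k
Q=P[best];c=Q.mean(0);n=np.linalg.svd(Q-c)[2][2];n*=-np.sign(n[0])
print("plane",n.round(4),c.round(4),len(Q),len(P), "yaw",np.degrees(np.arctan2(-n[1],-n[0])), Q.min(0),Q.max(0))
h=(P-c)@n; k=(h>.012)&(h<.026)
for p in P[k]: print(p.round(4),h[np.where((P==p).all(1))[0][0]].round(4)) if False else None
u=np.array([n[1],-n[0],0]);u/=np.linalg.norm(u)
# all: proud map points
kk=m&(S[...,2]>.12)
for v in range(215,250):
    for uu in range(200,225):
        p=S[v,uu];hh=(p-c)@n
        if .013<hh<.03: print(uu,v,p.round(4),hh.round(4),s["p"][v,uu])
```

```text
173 ((498.2388000488281, -225.80702209472656), (54.3763313293457, 27.858274459838867), 82.1321029663086) [ 498.3 -226. ] 0.0925
334 ((571.5403442382812, 192.10214233398438), (187.79322814941406, 11.958962440490723), 89.12068939208984) [571.5 192.1] 0.2158
plane [-0.9996  0.0283  0.0014] [0.5621 0.2179 0.1225] 2718 3743 yaw -1.6192912944866678 [0.55770335 0.10520213 0.04008955] [0.5654657  0.28942133 0.20992135]
216 223 [0.5477 0.2259 0.1998] 0.0146 [51 74 84]
214 224 [0.549  0.2313 0.2006] 0.0135 [37 41 46]
215 224 [0.5478 0.2298 0.1999] 0.0147 [25 28 31]
216 224 [0.548  0.2259 0.1977] 0.0144 [31 39 44]
217 224 [0.5483 0.2217 0.1953] 0.014 [46 66 77]
213 225 [0.549  0.2353 0.2008] 0.0137 [43 40 41]
214 225 [0.5474 0.2346 0.2006] 0.0152 [29 29 29]
215 225 [0.5479 0.23   0.198 ] 0.0146 [25 24 24]
216 225 [0.5478 0.2267 0.1961] 0.0146 [30 32 38]
217 225 [0.5464 0.2255 0.1957] 0.0159 [35 55 65]
218 225 [0.5479 0.219  0.1918] 0.0143 [ 62  92 105]
213 226 [0.5493 0.2352 0.1986] 0.0134 [39 36 39]
214 226 [0.5485 0.2329 0.1975] 0.014 [26 27 27]
215 226 [0.5477 0.2309 0.1965] 0.0148 [24 42 57
[... 2584 characters left out ...]
 [22 22 21]
214 233 [0.5484 0.236  0.1848] 0.0142 [23 38 48]
215 233 [0.548  0.2332 0.1833] 0.0146 [29 58 76]
216 233 [0.5447 0.2355 0.1852] 0.0179 [32 72 91]
217 233 [0.5441 0.2331 0.1838] 0.0185 [ 55  90 108]
213 234 [0.5469 0.2427 0.187 ] 0.0159 [14 13  8]
214 234 [0.5477 0.2376 0.1838] 0.0149 [20 22 25]
215 234 [0.5469 0.2355 0.1827] 0.0157 [29 40 49]
216 234 [0.5479 0.2301 0.1793] 0.0146 [47 72 83]
213 235 [0.5484 0.2405 0.1834] 0.0144 [25 27 29]
214 235 [0.5494 0.235  0.1799] 0.0132 [26 31 33]
215 235 [0.5473 0.2352 0.1804] 0.0153 [38 53 60]
216 235 [0.5473 0.2315 0.1782] 0.0152 [60 87 99]
213 236 [0.5494 0.2391 0.1803] 0.0133 [42 59 67]
214 236 [0.5479 0.2381 0.1799] 0.0148 [46 64 75]
```

Request:
{"api": "play_rows", "payload": {"commands": "0.3 0.4 0 0 0 -0.1;0.6 0.7 0 0 0 -0.19;0.64 0.78 0 0 0 -0.2;0.64 0.78 0 0 0 -0.2;0.64 0.78 0 0 0 -0.2;0.64 0.78 0 0 0 -0.2;0.64 0.78 0 0 0 -0.2;0.64 0.78 0 0 0 -0.2;0.64 0.78 0 0 0 -0.2;0.64 0.78 0 0 0 -0.2;0.64 0.78 0 0 0 -0.2;0.64 0.78 0 0 0 -0.2;0.64 0.78 0 0 0 -0.2;0.64 0.78 0 0 0 -0.2;0.64 0.78 0 0 0 -0.2;0.64 0.78 0 0 0 -0.2;0.14 0.2 0 0 0 -0.17;0 0 0 0 0 0;0 0 0 0 0 0", "grip": 87}}

```text
time_s: 2.0
tcp_pos: [0.4973, -0.2263, 0.2222]
ee_rot: [[-0.986, 0.166, -0.001], [0.166, 0.986, 0.0], [0.001, 0.0, -1.0]]
wrist_force: [-0.0, -0.2, 0.2]
gripper_width: 0.996
gripper_force: 0.0
```

```bash
cat >> h.py <<'E'
def cloud(c):
    d=c["d"]; v,u=np.mgrid[0:420,0:560]; uv=np.stack([u,v],-1).reshape(-1,1,2).astype(float)
    a=cv2.undistortPoints(uv,c["mtx"],np.array([c["k1"],0,0,0.]))[:,0]
    X=np.c_[a,np.ones(len(a))]*d.reshape(-1,1)
    return ((X-c["t"])@c["R"]).reshape(420,560,3)
E
python3 - <<'E'
from h import *
p,d,i=shot("wrist"); cv2.imwrite("pics/w1.png",p); np.savez("w1.npz",p=p,d=d,**i)
s=r.sense(); print(s["time_s"],s["tcp_pos"].round(4),s["ee_rot"].round(4),s["joints"])
print("cam",(-i["R"].T@i["t"]).round(3),i["R"].round(3))
c=dict(p=p,d=d,**i);T=cloud(c)
m=(abs(T[...,2]-.092)<.006)&(abs(T[...,0]-.498)<.05)&(abs(T[...,1]+.226)<.05)&(p.min(2)>110)
P=T[m]; print(len(P),cv2.minAreaRect(P[:,:2].astype(np.float32)*1000),P[:,2].mean())
E
```

```text
2.05 [ 0.4971 -0.2266  0.2223] [[-9.861e-01  1.664e-01 -8.000e-04]
 [ 1.664e-01  9.861e-01  2.000e-04]
 [ 8.000e-04  0.000e+00 -1.000e+00]] [-7.49781868e+00  1.44277047e+01 -1.06734051e+01 -2.96431466e-03
 -6.49451220e+01 -9.20817579e+01]
cam [ 0.417 -0.212  0.384] [[ 0.166  0.986 -0.001]
 [ 0.942 -0.158  0.296]
 [ 0.291 -0.05  -0.955]]
1717 ((495.1873474121094, -223.5379638671875), (54.21586227416992, 28.612485885620117), 82.86000061035156) 0.09154696570664744
```

View pics/w1.png

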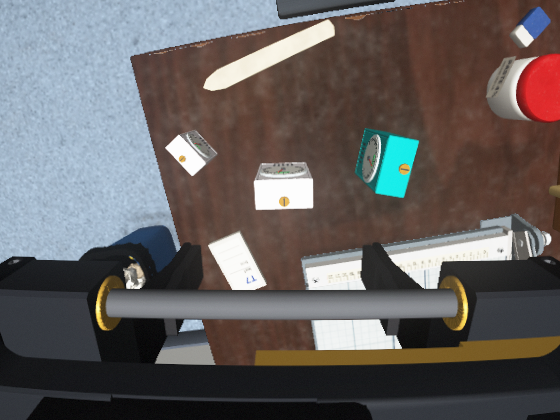

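The wrist view shows the hygrometer at (284,190), dial facing the robot, yaw about -7°. Descending and gripping.

Request:
{"api": "play_rows", "payload": {"commands": "-0.03 0.09 -0.3 0 0 0.24;0 0 -0.9 0 0 0;0 0 -1 0 0 0;0 0 -1 0 0 0;0 0 -1 0 0 0;0 0 -0.9 0 0 0;0 0 -0.4 0 0 0;0 0 -0.14 0 0 0;0 0 0 0 0 0"}}

```text
time_s: 2.95
tcp_pos: [0.497, -0.2241, 0.0537]
ee_rot: [[-0.991, 0.131, 0.0], [0.131, 0.991, -0.0], [-0.0, -0.0, -1.0]]
wrist_force: [-0.2, 0.4, 0.2]
gripper_width: 0.996
gripper_force: 0.0
```

Request:
{"api": "play_rows", "payload": {"commands": "0 0 0 0 0 0;0 0 0 0 0 0;0 0 0 0 0 0;0 0 0 0 0 0;0 0 0 0 0 0;0 0 0 0 0 0;0 0 0 0 0 0;0 0 0 0 0 0", "grip": 50}}

```text
time_s: 3.75
tcp_pos: [0.4969, -0.2236, 0.0536]
ee_rot: [[-0.991, 0.131, 0.0], [0.131, 0.991, -0.0], [-0.0, -0.0, -1.0]]
wrist_force: [-1.2, -0.2, 3.0]
gripper_width: 0.618
gripper_force: 30.0
```

Request:
{"api": "play_rows", "payload": {"commands": "0 0 0.3 0 0 0;0 0 0.9 0 0 0;0 0 1 0 0 0;0 0 1 0 0 0;0 0 0.9 0 0 0;0 0 0.57 0 0 0;0 0 0 0 0 0"}}

```text
time_s: 4.45
tcp_pos: [0.4982, -0.2239, 0.1964]
ee_rot: [[-0.991, 0.131, 0.006], [0.131, 0.991, -0.001], [-0.006, -0.0, -1.0]]
wrist_force: [0.6, -0.4, -1.6]
gripper_width: 0.615
gripper_force: 30.0
```

Request:
{"api": "play_rows", "payload": {"commands": "0 0.3 0 0 0 0;0 0.6 0 0 0 0;0 0.9 0 0 0 0.05;0 0.9 0 0 0 0.06;0 0.9 0 0 0 0.06;0 0.9 0 0 0 0.06;0 0.9 0 0 0 0.06;0 0.9 0 0 0 0.06;0 0.9 0 0 0 0.06;0 0.9 0 0 0 0.06;0 0.9 0 0 0 0.06;0 0.9 0 0 0 0.06;0 0.9 0 0 0 0.06;0 0.9 0 0 0 0.06;0 0.9 0 0 0 0.06;0 0.9 0 0 0 0;0 0.9 0 0 0 0;0 0.63 0 0 0 0;0 0 0 0 0 0;0 0 0 0 0 0"}}

```text
time_s: 6.45
tcp_pos: [0.496, 0.2271, 0.1923]
ee_rot: [[-1.0, 0.015, -0.002], [0.015, 1.0, -0.002], [0.002, -0.002, -1.0]]
wrist_force: [0.6, -0.0, -2.4]
gripper_width: 0.616
gripper_force: 30.0
```

Run:
```python
from h import *
p,d,i=shot("wrist"); np.savez("w2.npz",p=p,d=d,**i)
q,d2,i2=shot("side"); np.savez("s2.npz",p=q,d=d2,**i2)
s=r.sense(); print(s["time_s"],s["tcp_pos"].round(4),s["ee_rot"].round(4),s["wrist_force"].round(2))
a=cv2.resize(q[160:280,170:310],None,fx=5,fy=5,interpolation=cv2.INTER_CUBIC)
cv2.imwrite("pics/s2.png",a); cv2.imwrite("pics/w2.png",p)
```

```text
6.55 [0.4963 0.2264 0.1929] [[-9.999e-01  1.640e-02 -1.200e-03]
 [ 1.640e-02  9.999e-01 -9.000e-04]
 [ 1.200e-03 -1.000e-03 -1.000e+00]] [ 0.63  0.02 -2.02]
```

View pics/w2.png

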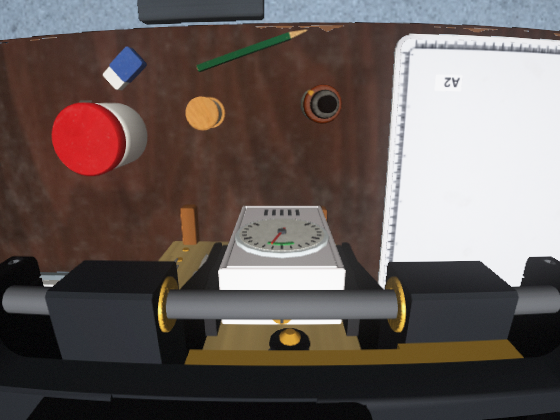

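View pics/s2.png

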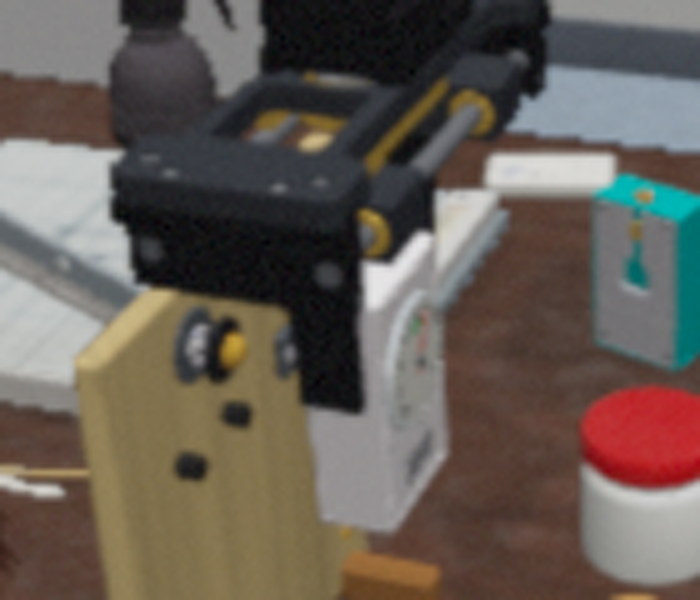

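The wrist view shows the stud head at about (290,338), the case's top screw at about (282,318), and the board top below them. I'll measure the lateral offset and the yaws.

Run:
```python
from h import *
w=np.load("w2.npz"); T=cloud(w); p=w["p"].astype(int); d=w["d"]
c=p[310:365,230:350].astype(np.uint8)
cv2.imwrite("pics/w2c.png",cv2.resize(c,None,fx=6.5,fy=6.5,interpolation=cv2.INTER_CUBIC))
hsv=cv2.cvtColor(w["p"],cv2.COLOR_BGR2HSV)
m=(hsv[...,1]>140)&(hsv[...,0]>10)&(hsv[...,0]<30)&(hsv[...,2]>90)
for name,(v0,v1,u0,u1) in {"screw":(312,326,270,296),"head":(326,347,274,306)}.items():
    k=np.zeros_like(m);k[v0:v1,u0:u1]=1;k&=m
    vs,us=np.nonzero(k); print(name,len(us),us.mean(),vs.mean(),(us.min(),us.max(),vs.min(),vs.max()),np.median(T[k],0).round(4))
# case top & board top
k=(abs(T[...,2]-.2315)<.004)&(p.min(2)>120); P=T[k]; print("case",len(P),cv2.minAreaRect(P[:,:2].astype(np.float32)*1000))
k=(abs(T[...,2]-.216)<.005)&(T[...,0]>.54)&(T[...,0]<.6); P=T[k]; print("board",len(P),P.min(0),P.max(0),cv2.minAreaRect(P[:,:2].astype(np.float32)*1000) if len(P)>5 else 0)
for u in range(262,322,6): print(u,[T[v,u].round(3).tolist() for v in (336,340)])
```

```text
screw 36 281.52777777777777 321.22222222222223 (np.int64(274), np.int64(289), np.int64(320), np.int64(324)) [0.5041 0.2275 0.2338]
head 274 289.4379562043796 337.18978102189783 (np.int64(279), np.int64(300), np.int64(328), np.int64(345)) [0.5457 0.2314 0.1932]
case 3270 ((494.6029052734375, 227.72560119628906), (54.08866882324219, 29.191871643066406), 89.96774291992188)Traceback (most recent call last):
  File "<stdin>", line 12, in <module>
    return umr_minimum(a, axis, None, out, keepdims, initial, where)
ValueError: zero-size array to reduction operation minimum which has no identity
```

View pics/w2c.png

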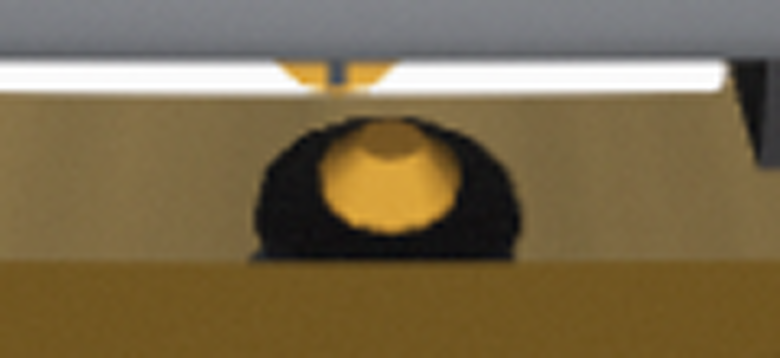

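Stud minus case in y is +3.8 mm, and about 40 mm remains in x to collar contact. I'll correct y and close part of the gap.

Request:
{"api": "play_rows", "payload": {"commands": "0 0.13 0.02 0 0 -0.04;0.2 0 0 0 0 0;0.3 0 0 0 0 0;0.2 0 0 0 0 0;0.1 0 0 0 0 0;0 0 0 0 0 0;0 0 0 0 0 0;0 0 0 0 0 0;0 0 0 0 0 0"}}

```text
time_s: 7.45
tcp_pos: [0.5206, 0.2312, 0.1941]
ee_rot: [[-1.0, 0.021, 0.0], [0.021, 1.0, 0.0], [-0.0, 0.0, -1.0]]
wrist_force: [-1.3, 0.0, -1.7]
gripper_width: 0.618
gripper_force: 30.0
```

```bash
cat > m.py <<'E'
from h import *
w=dict(zip("pd",(x:=shot("wrist"))[:2]),**x[2]); T=cloud(w); p=w["p"].astype(int)
hsv=cv2.cvtColor(w["p"],cv2.COLOR_BGR2HSV)
m=(hsv[...,1]>140)&(hsv[...,0]>10)&(hsv[...,0]<30)&(hsv[...,2]>90)
k=np.zeros_like(m);k[324:352,265:315]=1;k&=m&(T[...,2]<.205)&(T[...,2]>.18)
vs,us=np.nonzero(k)
if len(us):print("head",len(us),us.mean(),(us.min(),us.max(),vs.min(),vs.max()),np.median(T[k],0).round(4))
k=(abs(T[...,2]-.2315)<.004)&(p.min(2)>120); P=T[k]; print("case",len(P),cv2.minAreaRect(P[:,:2].astype(np.float32)*1000))
s=r.sense(); print(s["time_s"],s["tcp_pos"].round(4),s["ee_rot"].round(4).tolist(),s["wrist_force"].round(2),s["moment"].round(3))
np.savez("w3.npz",**w)
E
python3 m.py
```

```text
case 3587 ((518.8052368164062, 231.79168701171875), (54.23094940185547, 28.550071716308594), 88.64462280273438)
7.5 [0.5206 0.2313 0.1941] [[-0.9998, 0.0215, 0.0], [0.0215, 0.9998, 0.0001], [-0.0, 0.0001, -1.0]] [-0.54  0.34 -1.46] [-0.002  0.039 -0.009]
```

Case y is 0.2318 and head y is 0.2314, so they're aligned. Now advancing gently.

Request:
{"api": "play_rows", "payload": {"commands": "0.1 0 0 0 0 0;0.1 0 0 0 0 0;0.1 0 0 0 0 0;0 0 0 0 0 0;0 0 0 0 0 0"}}

```text
time_s: 8.0
tcp_pos: [0.5299, 0.2311, 0.1939]
ee_rot: [[-1.0, 0.022, -0.0], [0.022, 1.0, -0.0], [0.0, -0.0, -1.0]]
wrist_force: [0.1, 1.1, -1.5]
gripper_width: 0.615
gripper_force: 30.0
```

Request:
{"api": "play_rows", "payload": {"commands": "0.07 0 0 0 0 0;0.07 0 0 0 0 0;0 0 0 0 0 0;0 0 0 0 0 0"}}

```text
time_s: 8.4
tcp_pos: [0.534, 0.2312, 0.194]
ee_rot: [[-1.0, 0.022, -0.0], [0.022, 1.0, -0.0], [0.0, -0.0, -1.0]]
wrist_force: [-0.2, -0.1, -1.5]
gripper_width: 0.621
gripper_force: 30.0
```

Request:
{"api": "play_rows", "payload": {"commands": "0.03 0 0 0 0 0;0.03 0 0 0 0 0;0 0 0 0 0 0;0 0 0 0 0 0"}}

```text
time_s: 8.8
tcp_pos: [0.5358, 0.2312, 0.194]
ee_rot: [[-1.0, 0.022, -0.0], [0.022, 1.0, 0.0], [0.0, 0.0, -1.0]]
wrist_force: [-1.2, -0.0, -1.3]
gripper_width: 0.619
gripper_force: 30.0
```

Request:
{"api": "play_rows", "payload": {"commands": "0.03 0 0 0 0 0;0.03 0 0 0 0 0;0 0 0 0 0 0;0 0 0 0 0 0"}}

```text
time_s: 9.2
tcp_pos: [0.5375, 0.2312, 0.194]
ee_rot: [[-1.0, 0.022, -0.0], [0.022, 1.0, -0.0], [0.0, -0.0, -1.0]]
wrist_force: [-0.7, -0.3, -0.6]
gripper_width: 0.618
gripper_force: 30.0
```

Request:
{"api": "play_rows", "payload": {"commands": "0.04 0 0 0 0 0;0 0 0 0 0 0;0 0 0 0 0 0"}}

```text
time_s: 9.5
tcp_pos: [0.5385, 0.2311, 0.194]
ee_rot: [[-1.0, 0.022, -0.001], [0.022, 1.0, -0.0], [0.001, -0.0, -1.0]]
wrist_force: [-2.3, 0.3, -1.9]
gripper_width: 0.616
gripper_force: 30.0
```

Request:
{"api": "play_rows", "payload": {"commands": "0.04 0 0 0 0 0;0 0 0 0 0 0;0 0 0 0 0 0"}}

```text
time_s: 9.8
tcp_pos: [0.5397, 0.2311, 0.194]
ee_rot: [[-1.0, 0.022, -0.001], [0.022, 1.0, -0.0], [0.001, -0.0, -1.0]]
wrist_force: [-2.2, -0.0, -0.6]
gripper_width: 0.62
gripper_force: 30.0
```

Request:
{"api": "play_rows", "payload": {"commands": "0.04 0 0 0 0 0;0 0 0 0 0 0;0 0 0 0 0 0"}}

```text
time_s: 10.1
tcp_pos: [0.541, 0.2311, 0.194]
ee_rot: [[-1.0, 0.022, -0.001], [0.022, 1.0, -0.0], [0.001, -0.0, -1.0]]
wrist_force: [-2.8, 0.4, 1.0]
gripper_width: 0.616
gripper_force: 30.0
```

Request:
{"api": "play_rows", "payload": {"commands": "0.03 0 0 0 0 0;0 0 0 0 0 0;0 0 0 0 0 0"}}

```text
time_s: 10.4
tcp_pos: [0.5419, 0.2311, 0.194]
ee_rot: [[-1.0, 0.022, -0.001], [0.022, 1.0, -0.0], [0.001, -0.0, -1.0]]
wrist_force: [-3.6, -0.1, -0.8]
gripper_width: 0.618
gripper_force: 30.0
```

Request:
{"api": "play_rows", "payload": {"commands": "0.03 0 0 0 0 0;0 0 0 0 0 0;0 0 0 0 0 0"}}

```text
time_s: 10.7
tcp_pos: [0.5422, 0.2311, 0.194]
ee_rot: [[-1.0, 0.022, -0.002], [0.022, 1.0, -0.001], [0.002, -0.001, -1.0]]
wrist_force: [-6.3, -0.0, 0.3]
gripper_width: 0.615
gripper_force: 30.0
```

Bumper contact is at about 0.5422, 4.2 mm past the first collar touch, which matches the collar travel. Backing off 1.2 mm and sliding down.

Request:
{"api": "play_rows", "payload": {"commands": "-0.04 0 0 0 0 0;0 0 0 0 0 0;0 0 0 0 0 0"}}

```text
time_s: 11.0
tcp_pos: [0.5418, 0.2311, 0.194]
ee_rot: [[-1.0, 0.022, -0.0], [0.022, 1.0, -0.0], [0.0, -0.0, -1.0]]
wrist_force: [-4.2, -0.4, -0.5]
gripper_width: 0.618
gripper_force: 30.0
```

Request:
{"api": "play_rows", "payload": {"commands": "0 0 -0.04 0 0 0;0 0 -0.04 0 0 0;0 0 -0.04 0 0 0;0 0 -0.04 0 0 0;0 0 0 0 0 0"}}

```text
time_s: 11.5
tcp_pos: [0.5417, 0.2313, 0.189]
ee_rot: [[-1.0, 0.022, -0.0], [0.022, 1.0, 0.0], [0.0, 0.0, -1.0]]
wrist_force: [-3.9, 0.7, 0.3]
gripper_width: 0.615
gripper_force: 30.0
```

Request:
{"api": "play_rows", "payload": {"commands": "0 0 -0.04 0 0 0;0 0 -0.04 0 0 0;0 0 -0.04 0 0 0;0 0 0 0 0 0"}}

```text
time_s: 11.9
tcp_pos: [0.5417, 0.2312, 0.1854]
ee_rot: [[-1.0, 0.022, -0.0], [0.022, 1.0, -0.0], [0.0, -0.0, -1.0]]
wrist_force: [-3.7, 0.2, -1.7]
gripper_width: 0.615
gripper_force: 30.0
```

Request:
{"api": "play_rows", "payload": {"commands": "0 0 -0.04 0 0 0;0 0 -0.04 0 0 0;0 0 0 0 0 0"}}

```text
time_s: 12.2
tcp_pos: [0.5417, 0.2312, 0.183]
ee_rot: [[-1.0, 0.022, -0.0], [0.022, 1.0, -0.0], [0.0, -0.0, -1.0]]
wrist_force: [-3.9, 0.0, -0.1]
gripper_width: 0.618
gripper_force: 30.0
```

Request:
{"api": "play_rows", "payload": {"commands": "0 0 -0.04 0 0 0;0 0 0 0 0 0;0 0 0 0 0 0"}}

```text
time_s: 12.5
tcp_pos: [0.5417, 0.2312, 0.1819]
ee_rot: [[-1.0, 0.022, -0.0], [0.022, 1.0, -0.0], [0.0, -0.0, -1.0]]
wrist_force: [-4.0, -0.7, 0.3]
gripper_width: 0.619
gripper_force: 30.0
```

Request:
{"api": "play_rows", "payload": {"commands": "0 0 -0.04 0 0 0;0 0 0 0 0 0;0 0 0 0 0 0"}}

```text
time_s: 12.8
tcp_pos: [0.5417, 0.2312, 0.1807]
ee_rot: [[-1.0, 0.022, -0.0], [0.022, 1.0, -0.0], [0.0, -0.0, -1.0]]
wrist_force: [-3.7, 0.3, -0.3]
gripper_width: 0.616
gripper_force: 30.0
```

Request:
{"api": "play_rows", "payload": {"commands": "0 0 -0.04 0 0 0;0 0 0 0 0 0;0 0 0 0 0 0"}}

```text
time_s: 13.1
tcp_pos: [0.5417, 0.2312, 0.1795]
ee_rot: [[-1.0, 0.022, -0.0], [0.022, 1.0, 0.0], [0.0, -0.0, -1.0]]
wrist_force: [-4.3, 0.7, -0.7]
gripper_width: 0.621
gripper_force: 30.0
```

Request:
{"api": "play_rows", "payload": {"commands": "0 0 -0.04 0 0 0;0 0 0 0 0 0;0 0 0 0 0 0"}}

```text
time_s: 13.4
tcp_pos: [0.5417, 0.2312, 0.1783]
ee_rot: [[-1.0, 0.022, -0.0], [0.022, 1.0, -0.0], [0.0, -0.0, -1.0]]
wrist_force: [-4.1, -0.4, -0.7]
gripper_width: 0.619
gripper_force: 30.0
```

Request:
{"api": "play_rows", "payload": {"commands": "0 0 -0.04 0 0 0;0 0 0 0 0 0;0 0 0 0 0 0"}}

```text
time_s: 13.7
tcp_pos: [0.5419, 0.2313, 0.1775]
ee_rot: [[-1.0, 0.022, 0.0], [0.022, 1.0, 0.0], [-0.0, 0.0, -1.0]]
wrist_force: [-4.0, 0.2, 0.9]
gripper_width: 0.617
gripper_force: 30.0
```

Request:
{"api": "play_rows", "payload": {"commands": "0 0 -0.04 0 0 0;0 0 0 0 0 0;0 0 0 0 0 0"}}

```text
time_s: 14.0
tcp_pos: [0.5419, 0.2312, 0.1771]
ee_rot: [[-1.0, 0.021, 0.001], [0.021, 1.0, 0.0], [-0.001, 0.0, -1.0]]
wrist_force: [-5.9, 0.9, 4.9]
gripper_width: 0.623
gripper_force: 30.0
```

Request:
{"api": "play_rows", "payload": {"commands": "0 0 -0.04 0 0 0;0 0 0 0 0 0;0 0 0 0 0 0"}}

```text
time_s: 14.3
tcp_pos: [0.542, 0.2312, 0.1769]
ee_rot: [[-1.0, 0.021, 0.002], [0.021, 1.0, 0.0], [-0.002, 0.0, -1.0]]
wrist_force: [-6.8, 0.0, 9.1]
gripper_width: 0.618
gripper_force: 30.0
```

The saddle is felt at TCP z ≈ 0.1775, so the neck is about 66 mm above the underside, within 62–76. Holding the ~10 N tug for over a second.

Request:
{"api": "play_rows", "payload": {"commands": "0 0 0 0 0 0;0 0 0 0 0 0"}}

```text
time_s: 14.5
tcp_pos: [0.542, 0.2312, 0.1769]
ee_rot: [[-1.0, 0.021, 0.002], [0.021, 1.0, 0.0], [-0.002, 0.0, -1.0]]
wrist_force: [-7.9, 0.6, 7.4]
gripper_width: 0.621
gripper_force: 30.0
```

Request:
{"api": "play_rows", "payload": {"commands": "0 0 0 0 0 0;0 0 0 0 0 0;0 0 0 0 0 0;0 0 0 0 0 0;0 0 0 0 0 0;0 0 0 0 0 0"}}

```text
time_s: 15.1
tcp_pos: [0.542, 0.2312, 0.1769]
ee_rot: [[-1.0, 0.021, 0.002], [0.021, 1.0, 0.0], [-0.002, 0.0, -1.0]]
wrist_force: [-7.4, -0.5, 8.8]
gripper_width: 0.619
gripper_force: 30.0
```

Request:
{"api": "play_rows", "payload": {"commands": "0 0 0 0 0 0;0 0 0 0 0 0;0 0 0 0 0 0;0 0 0 0 0 0;0 0 0 0 0 0;0 0 0 0 0 0"}}

```text
time_s: 15.7
tcp_pos: [0.542, 0.2313, 0.1769]
ee_rot: [[-1.0, 0.021, 0.002], [0.021, 1.0, 0.0], [-0.002, 0.0, -1.0]]
wrist_force: [-7.2, 0.7, 8.3]
gripper_width: 0.62
gripper_force: 30.0
```

Request:
{"api": "play_rows", "payload": {"commands": "0 0 -0.01 0 0 0;0 0 0 0 0 0;0 0 0 0 0 0;0 0 0 0 0 0;0 0 0 0 0 0;0 0 0 0 0 0;0 0 0 0 0 0"}}

```text
time_s: 16.4
tcp_pos: [0.542, 0.2312, 0.1769]
ee_rot: [[-1.0, 0.021, 0.002], [0.021, 1.0, 0.0], [-0.002, 0.0, -1.0]]
wrist_force: [-7.6, -0.4, 9.5]
gripper_width: 0.613
gripper_force: 30.0
```

Request:
{"api": "play_rows", "payload": {"commands": "0 0 0 0 0 0;0 0 0 0 0 0;0 0 0 0 0 0;0 0 0 0 0 0;0 0 0 0 0 0;0 0 0 0 0 0;0 0 0 0 0 0"}}

```text
time_s: 17.1
tcp_pos: [0.542, 0.2312, 0.1769]
ee_rot: [[-1.0, 0.021, 0.002], [0.021, 1.0, 0.0], [-0.002, 0.0, -1.0]]
wrist_force: [-7.4, -0.2, 8.8]
gripper_width: 0.619
gripper_force: 30.0
```

Tug held. Relieving the load, opening slightly, and withdrawing upward.

Request:
{"api": "play_rows", "payload": {"commands": "0 0 0.03 0 0 0;0 0 0.04 0 0 0;0 0 0 0 0 0;0 0 0 0 0 0;0 0 0 0 0 0"}}

```text
time_s: 17.6
tcp_pos: [0.5419, 0.2312, 0.1772]
ee_rot: [[-1.0, 0.022, 0.001], [0.022, 1.0, 0.0], [-0.001, 0.0, -1.0]]
wrist_force: [-5.1, -0.8, 4.1]
gripper_width: 0.615
gripper_force: 30.0
```

Request:
{"api": "play_rows", "payload": {"commands": "0 0 0 0 0 0;0 0 0 0 0 0;0 0 0 0 0 0;0 0 0 0 0 0;0 0 0 0 0 0", "grip": 64}}

```text
time_s: 18.1
tcp_pos: [0.5421, 0.2313, 0.1766]
ee_rot: [[-1.0, 0.022, 0.0], [0.022, 1.0, 0.0], [-0.0, 0.0, -1.0]]
wrist_force: [-0.3, 0.3, -0.0]
gripper_width: 0.732
gripper_force: 0.0
```

```bash
python3 m.py
```

```text
case 0 ((0.0, 0.0), (0.0, 0.0), 0.0)
18.15 [0.542  0.2312 0.1766] [[-0.9998, 0.0218, 0.0003], [0.0218, 0.9998, 0.0001], [-0.0003, 0.0001, -1.0]] [0.18 0.11 0.12] [ 0.008  0.006 -0.065]
```

Request:
{"api": "play_rows", "payload": {"commands": "0 0 0.2 0 0 0;0 0 0.4 0 0 0;0 0 0.6 0 0 0;0 0 0.8 0 0 0;0 0 0.9 0 0 0;0 0 0.9 0 0 0;0 0 0.5 0 0 0;-0.6 0 0 0 0 0;-0.9 0 0 0 0 0;-0.9 0 0 0 0 0;-0.9 0 0 0 0 0;-0.5 0 0 0 0 0;0 0 0 0 0 0"}}

```text
time_s: 19.45
tcp_pos: [0.4268, 0.2312, 0.3073]
ee_rot: [[-1.0, 0.02, 0.002], [0.02, 1.0, 0.002], [-0.002, 0.002, -1.0]]
wrist_force: [-0.0, 0.7, -0.0]
gripper_width: 0.738
gripper_force: 0.0
```

Run:
```python
from h import *
q,d,i=shot("side"); p,dw,iw=shot("wrist")
a=cv2.resize(q[165:345,160:360],(667,600),interpolation=cv2.INTER_CUBIC)
cv2.imwrite("pics/s4.png",a)
S=cloud(dict(d=d,**i)); W=cloud(dict(d=dw,**iw))
m=(abs(W[...,2]-.2155)<.006)&(W[...,0]<.557)&(W[...,0]>.5)&(p.min(2)>120)&(abs(W[...,1]-.231)<.05)
P=W[m]; print(len(P),cv2.minAreaRect(P[:,:2].astype(np.float32)*1000),P[:,2].mean())
s=r.sense(); print(s["time_s"],s["tcp_pos"].round(4),s["wrist_force"].round(2))
```

```text
879 ((542.7992553710938, 231.5934295654297), (54.449195861816406, 19.493810653686523), 87.34881591796875) 0.21535475462789147
19.55 [0.4282 0.2315 0.3065] [-0.78  0.85 -1.  ]
```

View pics/s4.png

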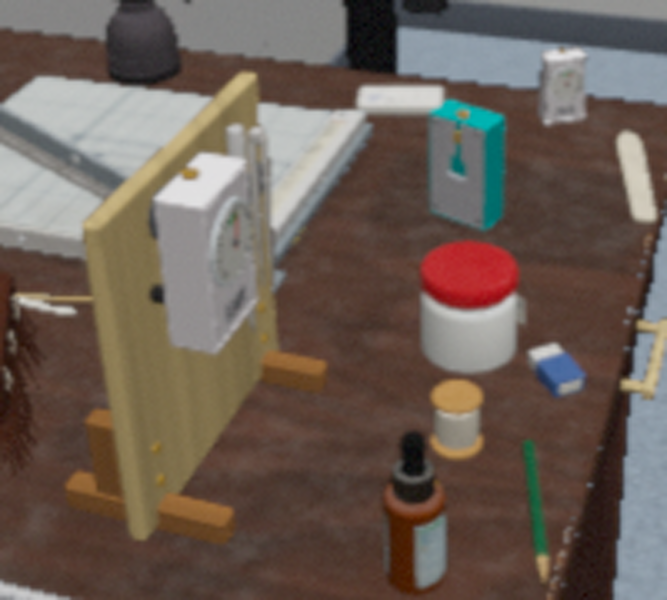

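The picture shows the hygrometer (crop 205,255) hanging upright and flat on the stud, with its top at about 0.2155 m as felt. The jar, bottle, spool and look-alikes are undisturbed, and the robot is clear.

```bash
python3 -c "
from station import r
print(r.finish_job())"
```

```text
the job is handed in; nothing more can be done
None
```

The hygrometer is hanging upright and fully home on the stud after a tug of about 9 N (roughly 10 N on the stud with its own weight) for over two seconds; I let go, the arm is clear, nothing else in the final picture had moved, and the job is handed in at about 20 s.

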